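Load the counter dryer, wedge its gate and set the dial

TASK

Take the dry aluminium tin out of the white dryer's bay and stand it on the round cork mat, then stand every grey stoneware cup and every short green bottle from the counter upright in the bay. Swing the gate shut and, since its catch is broken, tap the wooden wedge thin end first under it from the front until it jams tight and holds by itself. Last, turn the dial to the two-dot mark; leave the scoop and the white mug where they are.

Things in the scene. Friction and masses are not known exactly. Their poses are not given: they have to be found in the camera images.
- dryer: White open-topped warm-air dryer fixed on the counter, 180 (x) x 310 (y) x 75 mm high. Origin: centre of its underside, on the counter; its front faces local -x (the robot's side). Its local y from -50 to +150 mm is the loading bay; from -156 to -56 mm is a closed control housing, flat top 70 mm above the counter, that carries the dial. Under the bay the space is open at the front: the underside of the bay floor is 22 mm above the counter.
- bay_floor (a point): Centre of the bay's floor (30 mm above the counter), axes as the dryer's. The bay is clear from -90 to +84 mm in x and -100 to +100 mm in y; its walls reach 45 mm above this floor (75 mm above the counter). Things stand on this floor; four fit as two rows of two.
- gate (a joint): Aluminium gate that closes the bay's front, hinged upright at its left (+y) end; 0 = shut against a stop, grows to 1.2 rad as the free end swings out to the dryer's -x side. It turns freely and stays where left. The panel is 12 mm thick and 196 mm long; lower edge 14 mm and top edge 75 mm above the counter. When it is shut its front face lies 103 mm in front of the dryer's origin (local x -103).
- gate_hinge (a point): On the gate's hinge axis (middle of the panel's thickness), 45 mm above the counter, at dryer local (-97, 150) mm; its axes turn with the gate: local -y runs along the panel to the free end, local -x is the outer face.
- gate_end (a point): Middle of the gate's free end, 200 mm along the panel from the hinge, 45 mm above the counter.
- selector (a joint): Dial knob on the housing's top. It clicks into four stops: 0 = short bar mark (off), 0.70 = one dot, 1.40 = two dots, 2.10 rad = three dots; grows clockwise seen from above. About 0.1 N m takes it past a click and it then drops into the nearest stop. It starts at off or one dot.
- selector_grip (a point): On the dial's vertical axis, 98 mm above the counter, at dryer local (0, -106) mm. The knob has an upright bar 46 long, 12 wide, 30 mm high (78 to 108 mm above the counter) on a disc 46 mm across. Local x runs along the bar to its white pointer; seen from above it points (1.05 minus the joint value) rad counterclockwise from the dryer's +x.
- wedge: Loose pale wooden wedge, 130 long, 36 wide. Origin: under its middle, on its flat underside; local +x points to the thin tip. From the tip the top rises evenly from 3 to 24 mm over 90 mm, then comes a grip block 40 long and 34 mm high. The ramp is 14 mm high (the gate's gap) 47 mm from the tip. To jam it, slide it flat on the counter towards the gate, tip first and square to it, and push with about 15 to 20 N; friction then keeps it.
- wedge_tail (a point): Middle of the wedge's grip block, 17 mm above its underside, 110 mm behind the tip; take it across its 36 mm width (local y).
- wedge_tip (a point): The wedge's thin end, 1.5 mm above its underside.
- cup_a_mid (a point): Squat grey stoneware cup without handle, 56 mm across the rim, 52 at the foot, 50 high, wall 4; the point is on its axis half-way up; z is up its axis. May be absent.
- cup_b_mid (a point): Second cup, just like the first. May be absent.
- bot_a_mid (a point): Short green glass bottle, body 48 mm across and 50 high, then a sloping shoulder and a neck 26 across, 70 mm high in all; the point is on its axis half-way up (35 mm); z is up its axis. May be absent.
- bot_b_mid (a point): Second bottle, just like the first. May be absent.
- tin_mid (a point): Closed aluminium tin with press lid, 56 mm across, 66 high, loose, standing in the bay at the start; the point is on its axis half-way up (33 mm); z is up its axis.
- mat: Round cork mat fixed on the counter, 90 mm across, 6 mm thick; origin under its centre. The tin is to stand on it, within 25 mm of its centre.
- scoop: Clear plastic scoop with a straight handle, 150 mm long, 30 high, loose; origin under its bowl. Leave it alone.
- mug: White mug, 80 mm across (about 120 with its handle, at local +y), 90 high, loose; origin under its centre. Leave it alone.
Mind the look-alikes: they are no part of the job. What is shaped like the part that bears cup_a_mid but blue, orange or red is not meant.

How it is judged:
On the way, in this order (a step that is already met when the one before it is completed fails the run):
1. the tin stands on the mat and every cup and bottle that is there upright on the bay floor (horizontal distance between tin_mid and mat below 0.03 m and height (world z) of tin_mid between 0.032 and 0.046 m and angle between each of tin_mid, cup_a_mid, cup_b_mid, bot_a_mid, bot_b_mid's own z axis and vertical below 0.2 rad and x of cup_a_mid in the frame of bay_floor between -0.085 and 0.075 m and y of cup_a_mid in the frame of bay_floor between -0.09 and 0.09 m and z of cup_a_mid in the frame of bay_floor between 0.017 and 0.033 m and x of cup_b_mid in the frame of bay_floor between -0.085 and 0.075 m and y of cup_b_mid in the frame of bay_floor between -0.09 and 0.09 m and z of cup_b_mid in the frame of bay_floor between 0.017 and 0.033 m and x of bot_a_mid in the frame of bay_floor between -0.085 and 0.075 m and y of bot_a_mid in the frame of bay_floor between -0.09 and 0.09 m and z of bot_a_mid in the frame of bay_floor between 0.027 and 0.043 m and x of bot_b_mid in the frame of bay_floor between -0.085 and 0.075 m and y of bot_b_mid in the frame of bay_floor between -0.09 and 0.09 m and z of bot_b_mid in the frame of bay_floor between 0.027 and 0.043 m), for 0.3 s.
2. the gate is shut and the wedge, let go, is jammed under it (value of joint gate below 0.04 rad and contact force between wedge and gate above 3 N and x of wedge_tip in the frame of bay_floor above -0.075 m and z of wedge_tip in the frame of bay_floor below 0 m and contact force between the fingers and wedge below 0.3 N), for 0.3 s.
3. the dial is on the two-dot stop (value of joint selector between 1.28 and 1.52 rad), for 0.3 s.
At the end, for the whole second after the job is handed in: Tin upright on the mat (30 mm); each cup and bottle stands upright (0.2 rad) on the bay floor; gate shut (0.04 rad); wedge let go, at rest, its tip 28 mm or more past the gate's front face, pressing on the gate with over 3 N; dial within 0.12 rad of the two-dot stop (all of step 1 and all of step 2 and all of step 3 and linear speed of wedge below 0.02 m/s and velocity of joint selector below 0.2 rad/s); the robot touches nothing.
It fails at once if the scoop is shoved more than 40 mm (distance of scoop from where it was at the start of the episode above 0.04 m).
It fails at once if the mug is shoved more than 40 mm (distance of mug from where it was at the start of the episode above 0.04 m).
Of cup_a, cup_b, bot_a, bot_b only 2 to 4 are there at a start; the rules pass over those that are not, and their reading is None.
At some moment in a run one of cup_a, cup_b, bot_a, bot_b may be knocked a few centimetres aside while the robot is not near it.
Once in a run the grip may slacken for a moment while it holds something.
It also fails if it takes over 210 s, if anything falls off the work surface, if the arm or the gripper's body presses on something with over 40 N, if the wrist force passes 120 N, or if a joint passes its speed limit or range.

ROBOT

A 6-joint arm with a two-finger parallel gripper is mounted at the origin on the work surface. World frame = base frame: x ahead of the robot, y to its left, z up, the work surface at z = 0. Lengths are in m, angles in rad, forces in N, time in s.
With the tool pointing down it reaches from about 0.375 to 0.975 m from the base axis. Payload 3.8 kg.
Tool frame: the origin (TCP) lies where the fingers leave the gripper's body, on its centre line; the fingertips stand 64 mm ahead of it and the grasp point (between the pads) lies 45 mm ahead of it; z points along the fingers, x is the direction in which the jaws open and shut, and the axes are right-handed (so a half turn about z gives the same grasp; the last joint's range is limited). The gripper opens to 88 mm and grips with 3 to 60 N. Pads are 18 mm wide; open, the fingers measure 123 mm over their backs; the gripper's body (75 mm by 187 mm) begins 45 mm behind the grasp point.
Start: joints at [-1.178, 0.264, 1.604, -0, 1.274, -0.037], TCP at [0.281, -0.614, 0.303] pointing down, gripper open.
Joint ranges: [-2.63, 2.63], [-0.94, 2.18], [0.31, 2.57], [-1.31, 4.45], [0, 2.66], [-2.55, 2.55]. Speed limits (rad/s): [2.57, 2.57, 3.14, 3.14, 3.14, 3.14].

INTERFACE

Orientations are given as a unit quaternion [x, y, z, w].
In Python, from cell import arm gives the robot as it stands. Calls block until the motion is done:
- arm.reach(position, orientation): joint-space move of the TCP to a pose.
- arm.move_l(position, ori=None, v=0.15, f_stop=None): straight line of the TCP; ori=None keeps the orientation; v is the mean speed in m/s. With f_stop (N) it stops when the force on the tool has changed by that much, and returns True; else False.
- arm.goto_joints(angles): joint-space move.
- arm.command_gripper(opening, grasp_force=None): finger opening in m; grasp_force is the grip in N (None keeps the last); returns when the fingers have stopped.
- arm.sleep(seconds).
- arm.inverse_kinematics(position, orientation): joint angles nearest the present ones, or None.
- arm.read_state(): the state.
- arm.camera(name): name is "scene" or "top"; returns a dict with "frame" (400x640x3 uint8, red, green, blue), "range_z" (400x640 float32, m along the optical axis (not along the pixel's ray), 0 where there is no reading), "fx", "fy", "cx", "cy" (pixels), "k1" (the pictures are not rectified: a ray, as slopes to the right and down, at radius r is drawn at 1 + k1 r^2 times it, then the intrinsics apply), "rvec" (rotation vector, rad) and "tvec" (3), from world to camera coordinates, as OpenCV has them. Camera axes: x right, y down, z forward; pixel columns grow to the right and rows downward; lengths in m; the calibration is good to about 2 mm. A picture is of the moment at which its call begins.
A pose or a line that the arm cannot do raises arm.IKError and nothing moves.
- arm.close_job(): hands the job in, once; it reports no verdict.
Trained networks look in a picture, given as the dict that the camera call returned (one of the last four; its "shot" number tells which), for a name from the list of things; names that differ only in an ending like _2 or _b are one class to them, and where a whole thing is asked for, a point or a joint stands for the part that bears it (a point fixed in the world has none). Each returns a list of dicts, best first, with "confidence" (0 to 1); they miss things now and then, are a little off and sometimes report something else, mostly with a low value. They report only what shows in the picture. A call takes as long as a camera call. They do not tell look-alikes from the thing itself.
- arm.masks_of(target, picture): "pixels" (400x640 bool, what is visible of it) and "location" ([column, row] in pixels, amid what is visible of it).
The state is a dict: "clock": time; "q": joint angles; "qd": joint speeds; "joint_torque": joint torques, N m; "position": TCP position; "tcp_rot": TCP orientation; "contact_force": force on the tool from outside, world axes, zero at the start; "wrist_torque": the same for the moment, N m; "grip_width": finger opening in m.
Only numpy, scipy, OpenCV 4.12 (cv2) and the standard library are available. Lean on these libraries where they do the work, as an engineer would, in place of code of your own. Each camera call takes 0.05 s, during which the arm holds its last target.

## Working session

There is one attempt and no reset: what is moved stays moved. The work goes in short steps, each a Python script; the robot and the scene stay as the last script left them, time stands still between calls to the robot, and variables do not carry over. Pictures are saved under pics/ and viewed, and the job is handed in when it is done.

```bash
ls; mkdir -p pics
python3 - <<'E'
from cell import arm
import cv2
for n in ("scene","top"):
    p=arm.camera(n); cv2.imwrite(f"pics/{n}0.png",p["frame"][:,:,::-1])
    print(n,{k:p[k] for k in p if k not in("frame","range_z")})
s=arm.read_state();print(s)
E
```

```text
pics
scene {'fx': 365.7956847913371, 'fy': 365.7956847913371, 'cx': 317.6521553017561, 'cy': 197.55101642011041, 'k1': -0.07524765102084136, 'rvec': array([ 2.22229286,  0.68113607, -0.30936136]), 'tvec': array([-0.48686021, -0.13833915,  1.17002536]), 'shot': 1}
top {'fx': 369.7195625849176, 'fy': 369.7195625849176, 'cx': 319.2417990258587, 'cy': 197.21876906459994, 'k1': -0.023211949270822044, 'rvec': array([ 2.18713076, -2.15081848,  0.10983345]), 'tvec': array([0.05117024, 0.57336708, 1.0079598 ]), 'shot': 2}
{'clock': 0.1, 'q': array([-1.17791375e+00,  2.64659751e-01,  1.60521671e+00, -4.51326484e-05,
        1.27371917e+00, -3.69154496e-02]), 'qd': array([-1.00524914e-03, -2.17017907e-03, -4.28148187e-03, -1.42602456e-05,
       -1.40606732e-03, -5.75651996e-04]), 'joint_torque': array([-2.29210247e-05, -5.03622115e+01, -3.58071184e+01,  7.30813388e-02,
        2.33231345e-02, -5.73662078e-05]), 'position': array([ 0.28104574, -0.61314555,  0.30153576]), 'tcp_rot': array([ 8.41634670e-01, -5.40046368e-01, -8.34659591e-04, -5.53882804e-04]), 'contact_force': array([-0.18464858,  0.02234583, -0.21176666]), 'wrist_torque': array([-0.02984415,  0.02076937, -0.0114859 ]), 'grip_width': 0.08805032233788414}
```

View pics/scene0.png

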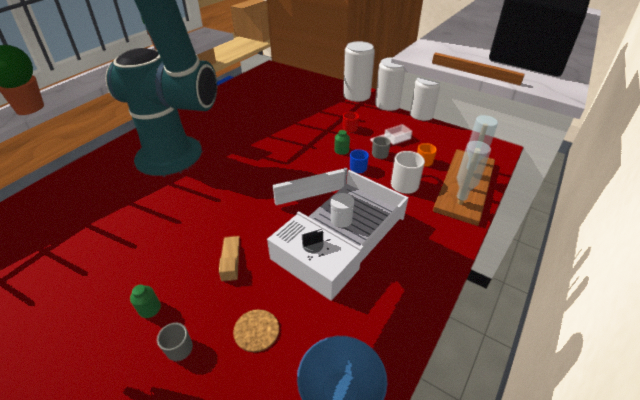

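View pics/top0.png

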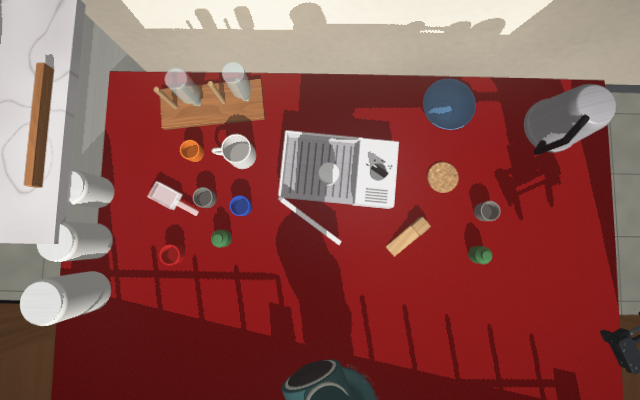

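The top picture shows the dryer at (340,170) with its gate open, the tin at (329,174), the mat at (443,178) and the wedge at (408,236). Candidates:
- Grey cups are at (204,197) and (488,211). The blue (240,206), orange (191,150) and red (170,255) ones are look-alikes.
- Green bottles are at (221,239) and (481,256).
- The mug is at (237,151) and the scoop at (170,196).

Next I'll measure their positions.

```bash
cat > h.py <<'E'
from cell import arm
import cv2, numpy as np
from scipy.spatial.transform import Rotation as R
def cloud(p):
    H,W=p["range_z"].shape
    K=np.array([[p["fx"],0,p["cx"]],[0,p["fy"],p["cy"]],[0,0,1.]])
    g=np.stack(np.meshgrid(np.arange(W),np.arange(H)),-1).reshape(-1,1,2).astype(float)
    u=cv2.undistortPoints(g,K,np.array([p["k1"],0,0,0,0])).reshape(H,W,2)
    z=p["range_z"][...,None]
    c=np.concatenate([u*z,z],-1)
    Rm,_=cv2.Rodrigues(p["rvec"])
    w=(c-p["tvec"])@Rm
    w[p["range_z"]<=0]=np.nan
    return w
def project(p,X):
    K=np.array([[p["fx"],0,p["cx"]],[0,p["fy"],p["cy"]],[0,0,1.]])
    return cv2.projectPoints(np.asarray(X,float).reshape(-1,1,3),p["rvec"],p["tvec"],K,np.array([p["k1"],0,0,0,0]))[0].reshape(-1,2)
E
python3 - <<'E'
from h import *
for n in("top","scene"):
    p=arm.camera(n);w=cloud(p);np.savez(f"/tmp/{n}.npz",w=w,f=p["frame"])
    for t in ["cup_a_mid","bot_a_mid","tin_mid","mat","wedge","gate","dryer","selector","scoop","mug"]:
        for m in arm.masks_of(t,p):
            q=w[m["pixels"]];q=q[~np.isnan(q[:,0])]
            if len(q)==0: continue
            zt=np.percentile(q[:,2],95);tp=q[q[:,2]>zt-.012]
            c=p["frame"][m["pixels"]].mean(0).astype(int)
            print(n,t,round(m["confidence"],2),np.round(m["location"]).astype(int),m["pixels"].sum(),"med",q.mean(0).round(3),"top",((tp.min(0)+tp.max(0))/2).round(3),"zt",zt.round(3),"ext",(q[:,:2].max(0)-q[:,:2].min(0)).round(3),c)
E
```

```text
top cup_a_mid 0.9 [241 207] 341 med [0.545 0.281 0.024] top [0.544 0.279 0.048] zt 0.051 ext [0.052 0.054] [ 54  72 141]
top cup_a_mid 0.8 [193 148] 415 med [0.699 0.428 0.027] top [0.698 0.425 0.047] zt 0.052 ext [0.054 0.06 ] [187  98  44]
top cup_a_mid 0.65 [172 254] 408 med [0.407 0.469 0.027] top [0.407 0.465 0.048] zt 0.052 ext [0.051 0.077] [142  34  33]
top cup_a_mid 0.63 [380 171] 239 med [ 0.637 -0.095  0.091] top [ 0.639 -0.096  0.106] zt 0.11 ext [0.044 0.043] [106 103 103]
top cup_a_mid 0.6 [409 236] 575 med [ 0.47  -0.194  0.021] top [ 0.492 -0.216  0.032] zt 0.036 ext [0.103 0.107] [208 168 122]
top cup_a_mid 0.21 [328 175] 394 med [0.629 0.037 0.091] top [0.631 0.036 0.094] zt 0.099 ext [0.066 0.056] [176 176 174]
top bot_a_mid 0.81 [480 254] 335 med [ 0.422 -0.378  0.051] top [ 0.419 -0.387  0.067] zt 0.072 ext [0.046 0.045] [68 96 62]
top tin_mid 0.94 [326 175] 391 med [0.628 0.037 0.092] top [0.631 0.036 0.094] zt 0.099 ext [0.053 0.054] [176 175 174]
top mat 0.92 [441 178] 723 med [ 0.64  -0.294  0.006] top [ 0.64  -0.295  0.007] zt 0.01 ext [0.089 0.088] [190 149
[... 2600 characters left out ...]
65 med [ 0.433 -0.39   0.042] top [ 0.424 -0.388  0.065] zt 0.07 ext [0.085 0.056] [40 72 38]
scene selector 0.61 [314 242] 351 med [ 0.646 -0.102  0.091] top [ 0.643 -0.099  0.104] zt 0.108 ext [0.034 0.04 ] [39 38 39]
scene scoop 0.73 [331 230] 10036 med [ 0.639 -0.009  0.052] top [0.599 0.009 0.088] zt 0.076 ext [0.31  0.411] [151 147 149]
scene scoop 0.68 [398 134] 326 med [0.576 0.498 0.018] top [0.574 0.495 0.026] zt 0.031 ext [0.074 0.1  ] [185 161 160]
scene mug 0.56 [408 173] 1135 med [0.699 0.279 0.054] top [0.696 0.287 0.085] zt 0.09 ext [0.125 0.215] [158 151 146]
scene mug 0.33 [342 211] 635 med [0.641 0.026 0.078] top [0.635 0.036 0.092] zt 0.097 ext [0.052 0.055] [146 144 144]
```

Run:
```python
import cv2
im=cv2.imread("pics/top0.png")
a=cv2.resize(im[180:260,150:250],None,fx=4,fy=4,interpolation=cv2.INTER_CUBIC)
b=cv2.resize(im[180:260,420:520],None,fx=4,fy=4,interpolation=cv2.INTER_CUBIC)
cv2.imwrite("pics/crop0.png",cv2.hconcat([a,b]))
```

```text
(no output)
```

View pics/crop0.png

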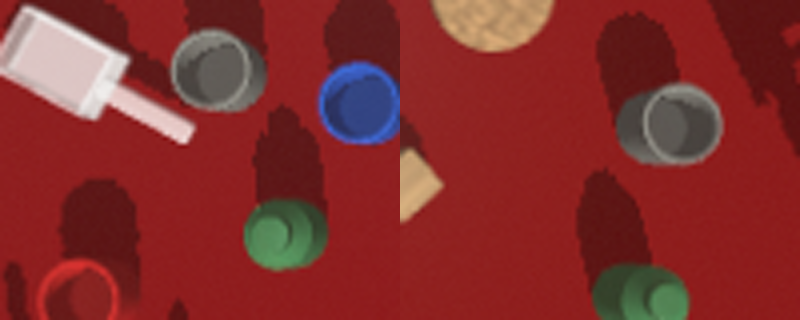

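The crop confirms two upright grey cups (204,197 and 488,211) and two green bottles (221,239 and 481,256). The first cup's rim is close to the scoop's handle. Now I'll fit precise poses.

```bash
cat >> h.py <<'E'
def both():
    a=arm.camera("top");b=arm.camera("scene")
    return a,b
def pts(*ps):
    W=[];C=[]
    for p in ps:
        w=cloud(p);m=~np.isnan(w[...,0]);W.append(w[m]);C.append(p["frame"][m])
    return np.concatenate(W),np.concatenate(C).astype(int)
def around(w,xy,r,z0,z1):
    return w[(np.hypot(w[:,0]-xy[0],w[:,1]-xy[1])<r)&(w[:,2]>z0)&(w[:,2]<z1)]
def circ(q,rad=None):
    from scipy.optimize import least_squares
    c0=(q[:,:2].min(0)+q[:,:2].max(0))/2
    if rad is None: return np.array(cv2.minEnclosingCircle(q[:,:2].astype(np.float32))[0]),cv2.minEnclosingCircle(q[:,:2].astype(np.float32))[1]
    f=least_squares(lambda c:np.hypot(q[:,0]-c[0],q[:,1]-c[1])-rad,c0,loss="soft_l1",f_scale=.002)
    return f.x,np.sqrt(np.mean(f.fun**2))
E
python3 - <<'E'
from h import *
for n in("top","scene"):
    d=np.load(f"/tmp/{n}.npz");w=d["w"].reshape(-1,3);f=d["f"].reshape(-1,3).astype(int)
    for nm,xy,z0,z1,rad in [("cup1",(.562,.381),.044,.056,.026),("cup2",(.544,-.40),.044,.056,.026),("blue",(.544,.279),.044,.056,.026),
       ("botL",(.44,.31),.055,.08,None),("botR",(.421,-.387),.06,.08,None),("tin",(.632,.036),.088,.105,None),("mat",(.64,-.295),.003,.012,None)]:
        q=around(w,xy,.055,z0,z1)
        if len(q): print(n,nm,len(q),circ(q,rad),circ(q), "mid",((q.min(0)+q.max(0))/2).round(3))
    m=(w[:,2]>.064)&(w[:,2]<.08)&(abs(w[:,1])<.25)&(w[:,0]>.4)&(w[:,0]<.8)
    q=w[m]
    # remove gate
    for x0 in (.56,):
        q2=q[(q[:,0]>.555-0.0)]
    r=cv2.minAreaRect(q2[:,:2].astype(np.float32));print(n,"rect",r, cv2.boxPoints(r).round(3).tolist())
    # dial bar
    k=w[(w[:,2]>.095)&(w[:,2]<.115)&(np.hypot(w[:,0]-.638,w[:,1]+.096)<.04)]
    r=cv2.minAreaRect(k[:,:2].astype(np.float32));print("bar",len(k),r)
    k=w[(w[:,2]>.026)&(w[:,2]<.04)&(np.hypot(w[:,0]-.47,w[:,1]+.194)<.09)]
    print("block",len(k),cv2.minAreaRect(k[:,:2].astype(np.float32)),k.mean(0))
    k=w[(w[:,2]>.004)&(w[:,2]<.04)&(np.hypot(w[:,0]-.47,w[:,1]+.194)<.09)]
    print("wedge",len(k),cv2.minAreaRect(k[:,:2].astype(np.float32)),k.mean(0))
    k=w[(w[:,2]>.06)&(w[:,2]<.08)&(w[:,0]<.56)&(w[:,0]>.42)&(w[:,1]>-.03)&(w[:,1]<.2)]
    print("gate",len(k),cv2.minAreaRect(k[:,:2].astype(np.float32)),cv2.boxPoints(cv2.minAreaRect(k[:,:2].astype(np.float32))).round(3).tolist())
E
python3 - <<'E'
import cv2
im=cv2.imread("pics/top0.png")[120:260,270:430]
cv2.imwrite("pics/crop1.png",cv2.resize(im,None,fx=5,fy=4.28,interpolation=cv2.INTER_CUBIC)[:600])
E
```

```text
top cup1 103 (array([0.56488143, 0.38239524]), np.float64(0.0012701410096447353)) (array([0.56479269, 0.38288426]), 0.028002366423606873) mid [0.564 0.382 0.05 ]
top cup2 114 (array([ 0.54065829, -0.40955221]), np.float64(0.001410559728737937)) (array([ 0.54020941, -0.40970811]), 0.02904028818011284) mid [ 0.542 -0.41   0.049]
top blue 102 (array([0.54353233, 0.27913006]), np.float64(0.0013323114679230925)) (array([0.54356331, 0.27992588]), 0.028018658980727196) mid [0.544 0.279 0.05 ]
top botL 160 (array([0.45270136, 0.33102497]), 0.02123892493546009) (array([0.45270136, 0.33102497]), 0.02123892493546009) mid [0.453 0.333 0.065]
top botR 94 (array([ 0.41935787, -0.38717651]), 0.015348771587014198) (array([ 0.41935787, -0.38717651]), 0.015348771587014198) mid [ 0.419 -0.387  0.068]
top tin 348 (array([0.63120759, 0.03704305]), 0.02813863195478916) (array([0.63120759, 0.03704305]), 0.02813863195478916) mid [0.631 0.036 0.096]
top mat 722 (array([ 0.63948929, -0.29504007]), 0.054353017359972) (array([ 0.63948929, -0.29504007]), 0.054353017359972) mid [ 0.637 -0.294  0.007]
top rect ((0
[... 2404 characters left out ...]
9, -0.09669730067253113), (0.04605863243341446, 0.014915479347109795), 56.17582702636719)
block 264 ((0.49895164370536804, -0.2231912612915039), (0.036798134446144104, 0.04050152003765106), 39.419681549072266) [ 0.50079132 -0.22444848  0.03287709]
wedge 701 ((0.46475788950920105, -0.19459983706474304), (0.050400055944919586, 0.12986761331558228), 41.594825744628906) [ 0.48348159 -0.20361519  0.02084432]
gate 506 ((0.5043381452560425, 0.08243439346551895), (0.19323794543743134, 0.01779872551560402), 54.24549102783203) [[0.4410000145435333, 0.008999999612569809], [0.45500001311302185, -0.0010000000474974513], [0.5680000185966492, 0.15600000321865082], [0.5540000200271606, 0.16599999368190765]]
```

View pics/crop1.png

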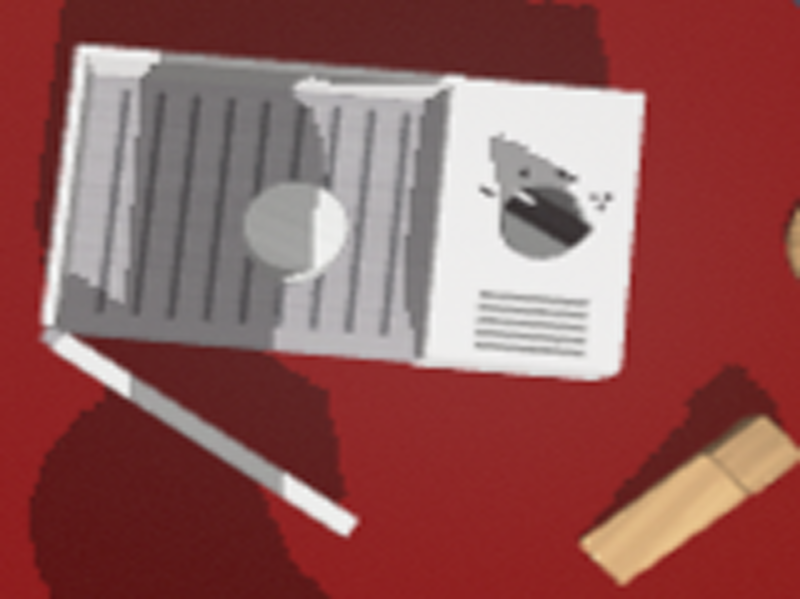

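The dryer has about -4° yaw, the gate is open by roughly 0.56 rad, and the dial's pointer is at the off mark. I'll pin down the dryer frame and look at the clearance between the left cup and the scoop.

Run:
```python
from h import *
for n in("top","scene"):
    d=np.load(f"/tmp/{n}.npz");w=d["w"].reshape(-1,3)
    m=(w[:,2]>.064)&(w[:,2]<.082)&(w[:,1]>-.19)&(w[:,1]<.172)&(w[:,0]>.45)&(w[:,0]<.76)
    q=w[m]
    # exclude gate by line & tin
    t=-0.066
    for _ in range(3):
        X=np.array([np.cos(t),np.sin(t)]);Y=np.array([-np.sin(t),np.cos(t)])
        u=q[:,:2]@X
        q2=q[(u>.62-.09-.0)|(q[:,1]<-.02)] if _==0 else q[u>lo-.003]
        q2=q2[(q2[:,0]>.535+.0)&~((q2[:,0]<.57)&(q2[:,1]>0)&(q2[:,0]<.545))]
        r=cv2.minAreaRect(q2[:,:2].astype(np.float32))
        u2=q2[:,:2]@X; lo=np.percentile(u2,.5)
        print(n,len(q2),r)
    h=w[(w[:,2]>.064)&(w[:,2]<.075)&(w[:,1]>-.19)&(w[:,1]<-.055)&(w[:,0]>.5)&(w[:,0]<.76)]
    r=cv2.minAreaRect(h[:,:2].astype(np.float32));print("housing",r,h[:,2].mean())
    s=w[(w[:,2]>.012)&(w[:,2]<.042)&(np.hypot(w[:,0]-.566,w[:,1]-.383)>.034)&(np.hypot(w[:,0]-.566,w[:,1]-.383)<.085)]
    d=s[:,:2]-[.566,.383]
    a=np.degrees(np.arctan2(d[:,1],d[:,0]));
    for k in range(-180,180,15):
        mm=(a>=k)&(a<k+15)
        if mm.sum(): print(k,mm.sum(),"rmin",np.hypot(*d[mm].T).min().round(3),"zmax",s[mm,2].max().round(3))
```

```text
top 2946 ((0.6369208097457886, 0.009064048528671265), (0.31279274821281433, 0.20375120639801025), 85.69283294677734)
top 2939 ((0.6380652189254761, 0.00897786021232605), (0.31279274821281433, 0.2014559954404831), 85.69283294677734)
top 2932 ((0.6392603516578674, 0.00888785719871521), (0.31279274821281433, 0.1990589201450348), 85.69283294677734)
housing ((0.6392174959182739, -0.10071614384651184), (0.09761528670787811, 0.18177182972431183), 87.25347137451172) 0.07052224531634667
-120 7 rmin 0.083 zmax 0.037
-105 13 rmin 0.082 zmax 0.041
75 20 rmin 0.074 zmax 0.034
90 35 rmin 0.063 zmax 0.035
105 47 rmin 0.049 zmax 0.033
120 31 rmin 0.044 zmax 0.033
135 27 rmin 0.042 zmax 0.033
150 15 rmin 0.042 zmax 0.033
scene 3882 ((0.6375715136528015, 0.01068723201751709), (0.3156217634677887, 0.20501241087913513), 85.34947204589844)
scene 3871 ((0.6387532949447632, 0.010591104626655579), (0.3156217634677887, 0.2026410847902298), 85.34947204589844)
scene 3863 ((0.640147864818573, 0.010477602481842041), (0.31561896204948425, 0.1998785436153412), 85.35691833496094)
housing ((0.640116810798645, -0.09807862341403961), (0.09930422157049179, 0.18222613632678986), 85.48623657226562) 0.06979020527415715
-120 18 rmin 0.078 zmax 0.042
-105 16 rmin 0.079 zmax 0.04
75 31 rmin 0.076 zmax 0.032
90 27 rmin 0.064 zmax 0.033
105 8 rmin 0.063 zmax 0.032
135 3 rmin 0.049 zmax 0.03
150 7 rmin 0.041 zmax 0.03
```

Dryer frame: origin (0.648, 0.0095), yaw about -0.078. The left cup will be gripped along about 30° to stay clear of the scoop. First the tin.

```bash
cat >> h.py <<'E'
O=np.array([.648,.0095]);T=-.078
X=np.array([np.cos(T),np.sin(T)]);Y=np.array([-np.sin(T),np.cos(T)])
def D(x,y): return O+x*X+y*Y      # dryer local -> world
def bay(x,y): return D(x,y+.05)
def loc(xy): d=np.asarray(xy)[:2]-O; return np.array([d@X,d@Y])
def ori(a): return (R.from_euler("z",a)*R.from_euler("x",np.pi)).as_quat()
def best(xy,z,a):
    c=[]
    for b in (a,a+np.pi):
        q=arm.inverse_kinematics([xy[0],xy[1],z],ori(b))
        if q is not None: c.append((abs(q[5]),b))
    if not c: raise Exception(f"no ik {xy} {z} {a}")
    return ori(min(c)[1])
G=.045
def st(m=""):
    s=arm.read_state();print(m,"t",round(s["clock"],1),"pos",s["position"].round(3),"F",s["contact_force"].round(1),"w",round(s["grip_width"],4));return s
SAFE=.30
def pick(xy,zg,a,width=.088,force=25,safe=SAFE):
    o=best(xy,zg+G,a)
    arm.command_gripper(width)
    arm.reach([xy[0],xy[1],safe],o)
    arm.move_l([xy[0],xy[1],zg+G+.06],v=.25)
    hit=arm.move_l([xy[0],xy[1],zg+G],v=.1,f_stop=8)
    if hit: st("HIT on descent")
    arm.command_gripper(0,force); st("gripped")
    arm.move_l([xy[0],xy[1],safe],v=.2); st("lifted")
def place(xy,zg,a,width,safe=SAFE,f=5):
    o=best(xy,zg+G,a)
    arm.reach([xy[0],xy[1],safe],o); s=st("over")
    arm.move_l([xy[0],xy[1],zg+G+.025],v=.2)
    hit=arm.move_l([xy[0],xy[1],zg+G-.006],v=.03,f_stop=f); st(f"down hit={hit}")
    arm.command_gripper(width); arm.move_l([xy[0],xy[1],safe],v=.25); st("released")
def save(p,n): cv2.imwrite(f"pics/{n}.png",p["frame"][:,:,::-1])
E
python3 - <<'E'
from h import *
pick((.632,.0367),.072,T+np.pi/2)
E
```

```text
gripped t 6.0 pos [0.632 0.037 0.117] F [-0.  -0.5  1.2] w 0.0537
lifted t 7.1 pos [0.631 0.037 0.298] F [-0.1  1.  -2.1] w 0.0541
```

Run:
```python
from h import *
place((.641,-.296),.048,T+np.pi/2,.086)
a,b=both(); save(a,"top1"); w,_=pts(a,b)
q=around(w,(.641,-.296),.06,.06,.09);print(circ(q),q[:,2].max())
for n,xy,z0 in [("cup1",(.566,.383),.044),("cup2",(.541,-.409),.044),("botL",(.453,.331),.06),("botR",(.42,-.387),.06)]:
    q=around(w,xy,.06,z0,.08);print(n,len(q),((q.min(0)+q.max(0))/2).round(3),circ(q))
```

```text
over t 9.4 pos [ 0.641 -0.296  0.3  ] F [-0.2  1.1 -1.5] w 0.0539
down hit=True t 11.2 pos [ 0.641 -0.296  0.093] F [-1.2  0.6  4. ] w 0.0536
released t 12.8 pos [ 0.64  -0.296  0.298] F [ 0.1  0.  -0.4] w 0.0858
(array([ 0.64025521, -0.29404005]), 0.029816096648573875) 0.07647948298740558
cup1 201 [0.567 0.384 0.05 ] (array([0.56710041, 0.383724  ]), 0.03016255982220173)
cup2 333 [ 0.542 -0.409  0.05 ] (array([ 0.54203665, -0.40879759]), 0.028843602165579796)
botL 149 [0.452 0.331 0.067] (array([0.45140368, 0.32948357]), 0.018111759796738625)
botR 251 [ 0.421 -0.388  0.067] (array([ 0.42204091, -0.38746393]), 0.015070351772010326)
```

View pics/top1.png

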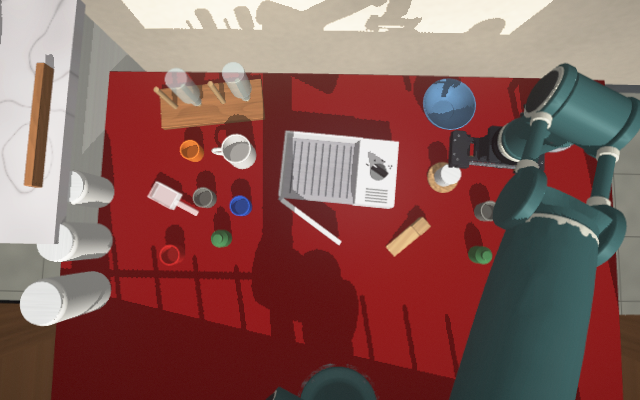

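The tin is on the mat (448,175). Next the right-hand cup and bottle.

Run:
```python
from h import *
A=T+np.pi/2
pick((.542,-.409),.040,A)
place(bay(.038,-.045),.070,A,.068)
a,b=both();w,_=pts(a,b)
q=around(w,bay(.038,-.045),.06,.076,.1);print("cup in bay",len(q),circ(q),loc(circ(q)[0])-[0,.05],q[:,2].max())
q=around(w,(.421,-.388),.07,.06,.08);print("botR",((q.min(0)+q.max(0))/2).round(3),circ(q))
c=circ(q)[0]
if np.hypot(*(c-[.421,-.388]))<.02:
    pick(c,.036,A)
    place(bay(.038,.048),.066,A,.062)
a=arm.camera("top");save(a,"top2")
```

```text
gripped t 15.9 pos [ 0.542 -0.409  0.086] F [ 0.1 -0.5  1.8] w 0.0537
lifted t 17.2 pos [ 0.541 -0.408  0.298] F [-0.5  0.2 -1.2] w 0.0533
over t 19.3 pos [0.686 0.011 0.3  ] F [-0.  -0.1 -1.9] w 0.0539
down hit=True t 21.0 pos [0.686 0.011 0.115] F [-0.1  0.2  4.8] w 0.0536
released t 22.3 pos [0.685 0.012 0.298] F [-0.3 -0.   0.5] w 0.0679
cup in bay 252 (array([ 0.70197779, -0.00463385]), 0.05322420597076416) [ 0.05491499 -0.05988488] 0.08427767819465044
botR [ 0.421 -0.385  0.067] (array([ 0.4205932 , -0.38531899]), 0.01679307222366333)
gripped t 27.2 pos [ 0.421 -0.386  0.081] F [ 0.3 -0.9  0.7] w 0.0473
lifted t 28.4 pos [ 0.42  -0.385  0.298] F [-0.2 -1.1 -1.3] w 0.0474
over t 30.4 pos [0.693 0.103 0.3  ] F [-0.6  0.5 -1.9] w 0.0473
down hit=True t 32.2 pos [0.693 0.104 0.111] F [-0.5 -0.4  4.2] w 0.0471
released t 33.5 pos [0.693 0.104 0.298] F [ 0.2  0.4 -0.4] w 0.0621
```

View pics/top2.png

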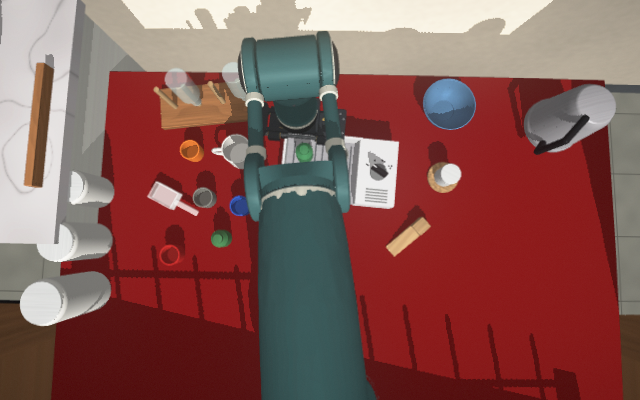

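The bottle in the bay shows at (305,152). The left cup (204,197) and the left bottle (221,239) are unmoved. Now the left pair.

Run:
```python
from h import *
A=T+np.pi/2
a,b=both();save(b,"scene2");w,_=pts(a,b)
q=around(w,(.452,.331),.06,.06,.08);c=circ(q)[0];print("botL",((q.min(0)+q.max(0))/2).round(3),circ(q),len(q))
q2=around(w,(.566,.383),.06,.044,.06);print("cup1",((q2.min(0)+q2.max(0))/2).round(3),circ(q2))
c=((q.min(0)+q.max(0))/2)[:2]
if np.hypot(*(c-[.452,.331]))<.012:
    pick(c,.036,A)
    place(bay(-.042,.048),.066,A,.062)
a,b=both();save(a,"top3");save(b,"scene3")
```

```text
botL [0.454 0.33  0.068] (array([0.45584568, 0.33033007]), 0.01563435234129429) 141
cup1 [0.566 0.383 0.049] (array([0.56641901, 0.38373566]), 0.02934756502509117)
gripped t 37.7 pos [0.454 0.33  0.081] F [-0.3 -0.8  0.4] w 0.0473
lifted t 38.9 pos [0.454 0.33  0.298] F [ 0.   0.  -1.5] w 0.0473
over t 40.0 pos [0.613 0.111 0.299] F [-0.2  0.7 -0.2] w 0.047
down hit=True t 41.7 pos [0.613 0.11  0.111] F [ 0.1 -0.4  4.3] w 0.0469
released t 43.1 pos [0.613 0.11  0.298] F [-0.3 -0.8 -0.1] w 0.0623
```

```bash
python3 -c "
import cv2
a=cv2.imread('pics/top3.png')[100:280,130:430];cv2.imwrite('pics/c3.png',cv2.resize(a,None,fx=2.6,fy=2.6))"
```

```text
(no output)
```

View pics/c3.png

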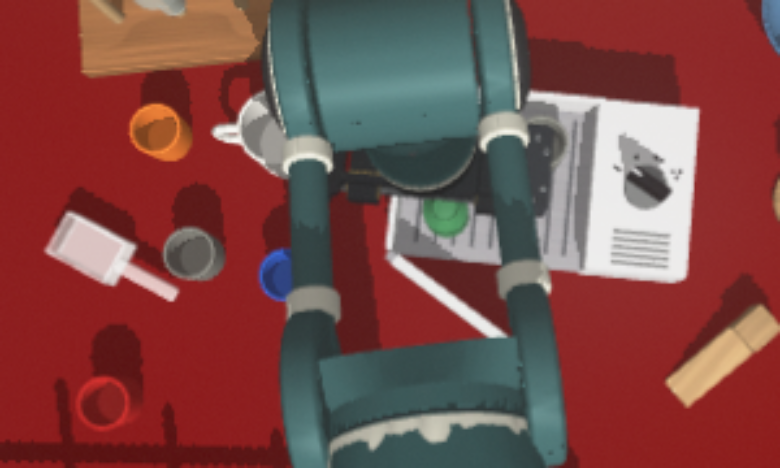

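View pics/scene3.png

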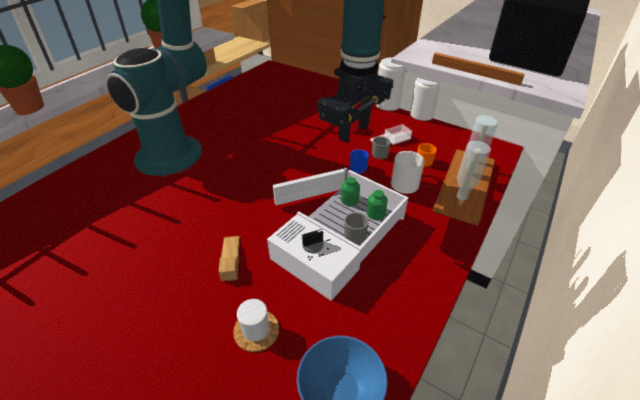

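The scene view shows both bottles (350,190 and 377,205) and a cup (356,226) upright in the bay, and the tin upright on the mat (253,320). Now the left cup, gripped along 30°.

```bash
python3 - <<'E'
from h import *
A=T+np.pi/2
pick((.566,.383),.042,np.radians(30))
place(bay(-.042,-.045),.072,A,.068)
arm.reach([.45,-.30,.30],ori(A))
a,b=both();save(a,"top4");save(b,"scene4");w,_=pts(a,b)
for n,x,y,z0 in [("c2",.038,-.045,.074),("c1",-.042,-.045,.074),("bR",.038,.048,.09),("bL",-.042,.048,.09)]:
    q=around(w,bay(x,y),.04,z0,.11);m=(q.min(0)+q.max(0))/2;print(n,loc(m)-[0,.05],q[:,2].max(),circ(q)[1])
E
python3 -c "
import cv2
a=cv2.imread('pics/top4.png')[100:280,130:430];cv2.imwrite('pics/c4.png',cv2.resize(a,None,fx=2.6,fy=2.6))"
```

```text
gripped t 47.1 pos [0.566 0.383 0.087] F [-0.  -0.5  2.6] w 0.0535
lifted t 48.3 pos [0.565 0.383 0.298] F [-0.4  0.6 -1.5] w 0.0533
over t 49.7 pos [0.606 0.018 0.299] F [ 0.3 -0.5 -1. ] w 0.0534
down hit=True t 51.4 pos [0.606 0.018 0.117] F [0.6 0.2 2.6] w 0.0535
released t 52.7 pos [0.606 0.018 0.298] F [-0.5  0.5 -0.3] w 0.0678
c2 [ 0.03792355 -0.04473783] 0.08318295637328867 0.02903173491358757
c1 [-0.0413164  -0.04505178] 0.0873527426155815 0.029094712808728218
bR [0.03587169 0.04699542] 0.10447093770206824 0.015941614285111427
bL [-0.04292587  0.04742742] 0.10437614217767795 0.016433032229542732
```

View pics/c4.png

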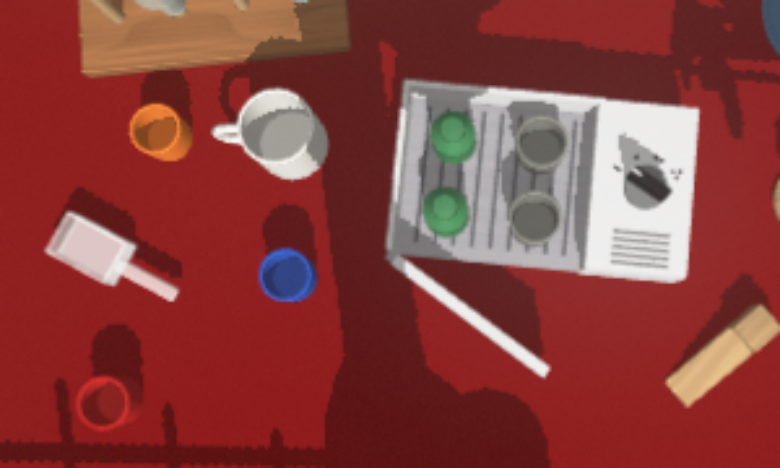

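View pics/scene4.png

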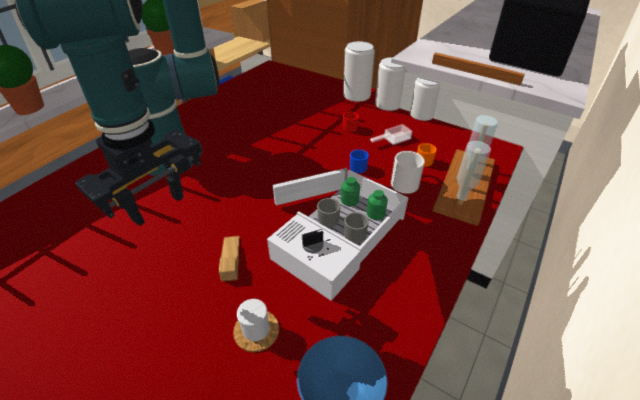

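All four items are upright in the bay within a couple of millimetres of plan. Scoop, mug and look-alikes are untouched. Now I'll close the gate.

```bash
cat >> h.py <<'E'
H=D(-.097,.150)
def gp(g,s,off):
    d=-Y*np.cos(g)-X*np.sin(g); n=-X*np.cos(g)+Y*np.sin(g)
    return H+s*d+off*n
def gateang(w):
    k=w[(w[:,2]>.05)&(w[:,2]<.085)];l=(k[:,:2]-O)@np.stack([X,Y],1);k=l[(l[:,0]<-.088)&(l[:,0]>-.30)&(l[:,1]>-.15)&(l[:,1]<.14)]
    f=cv2.fitLine(k.astype(np.float32),cv2.DIST_HUBER,0,.01,.01).ravel();return np.arctan2(f[0],f[1]) if f[1]>0 else np.arctan2(-f[0],-f[1])
E
python3 - <<'E'
from h import *
A=T+np.pi/2
a=arm.camera("top");w,_=pts(a);g0=gateang(w);print("gate",g0)
arm.command_gripper(0)
z=.112;s=.15
def o(g):return best(gp(g,s,.04),z,A-g)
p=gp(g0,s,.045);oo=best(p,z,A-g0);e=R.from_quat(oo)
arm.reach([*p,.25],oo);arm.move_l([*p,z],v=.2)
st("down")
for g in np.linspace(g0,.06,5):
    p=gp(g,s,.018); h=arm.move_l([*p,z],ori=(R.from_euler("z",-(g-g0))*e).as_quat(),v=.08,f_stop=12); s_=st(f"g={g:.2f} hit={h}")
    if h: break
if not h:
    p=gp(-.05,s,.015);h=arm.move_l([*p,z],ori=(R.from_euler("z",g0)*e).as_quat(),v=.02,f_stop=5);st(f"final {h}")
E
```

```text
gate 0.54655474
down t 57.5 pos [0.44  0.071 0.113] F [-0.4 -0.4  0.7] w 0.0005
g=0.55 hit=False t 58.0 pos [0.461 0.055 0.112] F [0.3 0.9 0.2] w 0.0006
g=0.42 hit=False t 58.4 pos [0.475 0.044 0.112] F [-0.2  0.1 -0.3] w 0.0002
g=0.30 hit=False t 58.7 pos [0.49  0.034 0.112] F [ 0.2  0.9 -0.4] w 0.0004
g=0.18 hit=False t 59.1 pos [0.506 0.027 0.112] F [-0.5  0.5 -0.4] w 0.0006
g=0.06 hit=False t 59.5 pos [0.524 0.021 0.112] F [ 0.7 -0.5 -0.7] w 0.0006
final True t 60.1 pos [0.535 0.019 0.111] F [ 0.3 -0.2 -0.8] w 0.0009
```

Run:
```python
from h import *
A=T+np.pi/2
s=arm.read_state()["position"]
arm.move_l([s[0]-.05,s[1],s[2]],v=.15); arm.move_l([s[0]-.05,s[1],.25],v=.2)
arm.reach([.45,.30,.30],ori(A))
a,b=both();save(a,"top5");save(b,"scene5");w,_=pts(a,b);wt,_=pts(a)
print("gate",gateang(wt))
for p in(a,b):
    w,_=pts(p)
    ms=arm.masks_of("wedge",p);print([(round(m["confidence"],2),np.round(m["location"]),m["pixels"].sum()) for m in ms])
    k=cloud(p)[ms[0]["pixels"]];k=k[(k[:,2]>.003)&(k[:,2]<.045)]
    print("wedge",cv2.minAreaRect(k[:,:2].astype(np.float32)),cv2.boxPoints(cv2.minAreaRect(k[:,:2].astype(np.float32))).round(3).tolist())
    k=k[(k[:,2]>.029)]
    print("block",len(k),cv2.minAreaRect(k[:,:2].astype(np.float32)))
im=a["frame"][200:280,360:460,::-1];cv2.imwrite("pics/w5.png",cv2.resize(im,None,fx=6,fy=6,interpolation=cv2.INTER_CUBIC))
```

```text
gate -0.043496683
[(0.94, array([408., 237.]), np.int64(643))]
wedge ((0.4647534489631653, -0.19291342794895172), (0.04249827563762665, 0.12763169407844543), 41.47412109375) [[0.40700000524520874, -0.1589999943971634], [0.4909999966621399, -0.2549999952316284], [0.5230000019073486, -0.22699999809265137], [0.43799999356269836, -0.13099999725818634]]
block 184 ((0.49621453881263733, -0.2240893691778183), (0.03661205992102623, 0.03922616317868233), 41.227821350097656)
[(0.72, array([229., 256.]), np.int64(744))]
wedge ((0.46940478682518005, -0.1897360384464264), (0.03728155419230461, 0.13065478205680847), 41.26149368286133) [[0.41200000047683716, -0.15299999713897705], [0.49799999594688416, -0.25099998712539673], [0.5270000100135803, -0.22699999809265137], [0.4399999976158142, -0.12800000607967377]]
block 245 ((0.4984489679336548, -0.22320227324962616), (0.0364425927400589, 0.04111490026116371), 43.16086196899414)
```

View pics/w5.png

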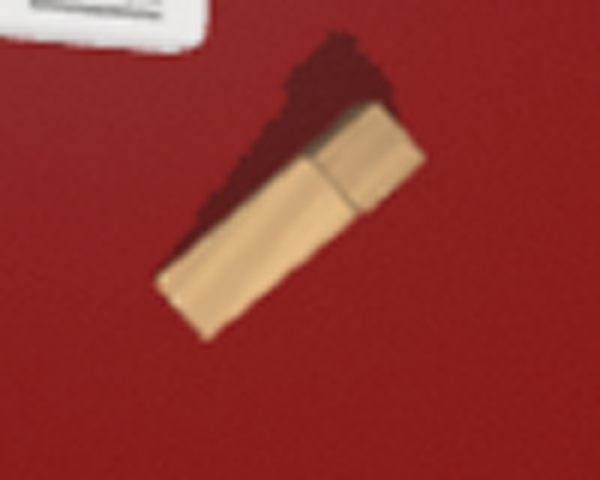

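View pics/scene5.png

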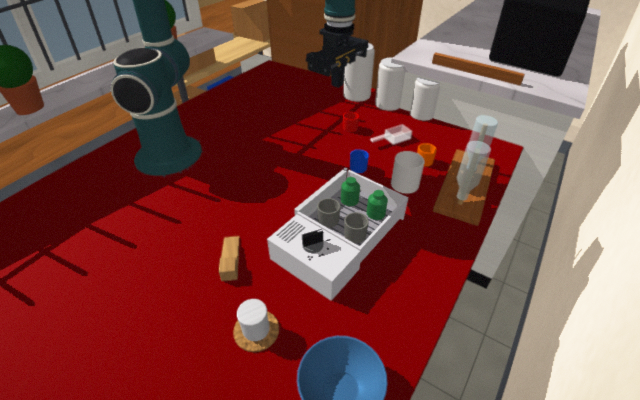

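The gate looks shut in the scene picture (line from 300,210 to 345,175). The wedge's thin tip points to the lower left (180,310 in the crop). The gate-line estimate differs slightly from my dryer yaw, so I'll check that before jamming.

Run:
```python
from h import *
a,b=both()
for p in(a,b):
    w,_=pts(p);l=np.c_[(w[:,:2]-O)@np.stack([X,Y],1),w[:,2]]
    k=l[(l[:,2]>.068)&(l[:,2]<.082)&(abs(l[:,1]-.05)<.085)&(l[:,0]<-.07)&(l[:,0]>-.13)]
    print("gate top",len(k),np.polyfit(k[:,1],k[:,0],1),k[:,0].min(),k[:,0].max())
    k=l[(l[:,2]>.068)&(l[:,2]<.082)&(abs(l[:,1]-.05)<.085)&(l[:,0]>.078)&(l[:,0]<.1)]
    print("far wall",len(k),np.polyfit(k[:,1],k[:,0],1))
    k=l[(l[:,2]>.068)&(l[:,2]<.082)&(abs(l[:,0])<.08)&(l[:,1]>.14)&(l[:,1]<.165)]
    print("left wall",len(k),np.polyfit(k[:,0],k[:,1],1))
    h=l[(l[:,2]>.062)&(l[:,2]<.074)&(abs(l[:,0])<.1)&(l[:,1]>-.18)&(l[:,1]<-.06)]
    print("housing",[(h[:,i].min(),h[:,i].max()) for i in (0,1)])
print([ (round(b_,2),None if q is None else q.round(2).tolist(), None if q2 is None else q2.round(2).tolist()) for b_ in np.radians([41.7,221.7]) for q,q2 in [(arm.inverse_kinematics([.497,-.2235,.065],ori(b_)),arm.inverse_kinematics([*D(-.2,.01),.065],ori(b_+(T-np.radians(131.7)))))]])
```

```text
gate top 294 [ 0.0020805  -0.09749576] -0.10335878492900315 -0.09077037350070388
far wall 179 [0.00016715 0.0862127 ]
left wall 148 [9.6161384e-05 1.5153281e-01]
housing [(np.float64(-0.09060114594601494), np.float64(0.09029693045543455)), (np.float64(-0.15793096961454775), np.float64(-0.06000130279629584))]
gate top 298 [ 0.00298299 -0.09444442] -0.10334322714171823 -0.08798068885151554
far wall 207 [0.00440892 0.08916893]
left wall 212 [-0.00106123  0.15163226]
housing [(np.float64(-0.09021598195543834), np.float64(0.09192375691224455)), (np.float64(-0.15827116143746087), np.float64(-0.06003145756266684))]
[(np.float64(0.73), [-0.47, 0.29, 2.07, -0.0, 0.78, -1.2], [0.02, 0.13, 2.27, -0.0, 0.74, 1.67]), (np.float64(3.87), [-0.47, 0.29, 2.07, -0.0, 0.78, 1.95], [0.02, 0.13, 2.27, -0.0, 0.74, -1.47])]
```

The frame is confirmed to within about 3 mm and 0.2°, and the shut gate's line agrees with it. The earlier gate angle had picked up housing points. Now the wedge.

Run:
```python
from h import *
yaw=np.radians(131.7);b0=np.radians(41.7);b1=b0+T-yaw
c=np.array([.4975,-.2235]);zg=.024
arm.command_gripper(.075)
arm.reach([*c,.25],ori(b0))
arm.move_l([*c,zg+G+.04],v=.25)
print(arm.move_l([*c,zg+G],v=.06,f_stop=8));st()
arm.command_gripper(0,40);st("grip")
arm.move_l([*c,.17],v=.15);st("lift")
p=D(-.240,.020)
arm.reach([*p,.15],ori(b1));st("over")
a,b=both();save(a,"top6");save(b,"scene6")
```

```text
False
 t 67.5 pos [ 0.498 -0.224  0.069] F [-0.3 -0.3  0.2] w 0.0749
grip t 68.2 pos [ 0.498 -0.224  0.069] F [-0.8  1.2  1.7] w 0.0354
lift t 69.0 pos [ 0.497 -0.223  0.169] F [-0.1 -0.4 -0.7] w 0.0356
over t 71.4 pos [0.41  0.048 0.15 ] F [ 0.3  0.3 -0.5] w 0.0358
```

View pics/scene6.png

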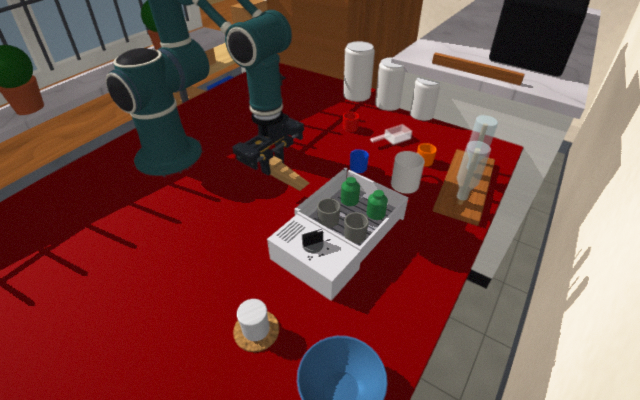

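The wedge is held level with its tip (305,187) toward the gate. I'll lower it, re-grip so it sits flat, then push.

Run:
```python
from h import *
p=D(-.240,.020)
arm.move_l([*p,.085],v=.15)
h=arm.move_l([*p,.064],v=.02,f_stop=4);st(f"down {h}")
arm.command_gripper(.045);arm.sleep(.2)
arm.move_l([*p,.069],v=.05)
a=arm.camera("top");save(a,"top7");b=arm.camera("scene")
for q in (a,b):
  ms=arm.masks_of("wedge",q)
  if ms:
    k=cloud(q)[ms[0]["pixels"]];k=k[(k[:,2]>.003)&(k[:,2]<.04)]
    l=(k[:,:2]-O)@np.stack([X,Y],1);r=cv2.minAreaRect(l.astype(np.float32));print(ms[0]["confidence"],len(k),r,l.max(0))
arm.command_gripper(0,40);st("regrip")
q1=D(-.185,.020);h=arm.move_l([*q1,.069],v=.06,f_stop=12);st(f"near {h}")
if not h:
    q2=D(-.145,.020);h=arm.move_l([*q2,.069],v=.015,f_stop=18);s=st(f"jam {h}");print(loc(s["position"]))
```

```text
down True t 72.9 pos [0.41  0.048 0.069] F [-1.1  0.6  4.6] w 0.0353
0.64 60 ((0.005069410428404808, -0.2860850393772125), (0.04901743680238724, 0.016961412504315376), 29.623441696166992) [ 0.03056666 -0.27520396]
regrip t 74.2 pos [0.41  0.048 0.069] F [-0.1 -0.3  0.4] w 0.0356
near True t 74.4 pos [0.41  0.048 0.069] F [-1.2  0.5  4.9] w 0.0358
```

Run:
```python
from h import *
st("now")
s=arm.read_state()["position"];print(loc(s))
arm.move_l([s[0],s[1],s[2]+.0015],v=.02);st("up1.5")
z=s[2]+.0015
for x in (-.225,-.205,-.187):
    q=D(x,.020);h=arm.move_l([*q,z],v=.03,f_stop=14);s=st(f"{x} {h}");print(loc(s["position"]))
    if h:break
```

```text
now t 74.4 pos [0.41  0.048 0.069] F [-1.2  0.5  4.9] w 0.0358
[-0.23978937  0.01999245]
up1.5 t 74.7 pos [0.41  0.048 0.07 ] F [ 0.7 -0.2 -1.3] w 0.0358
-0.225 False t 75.3 pos [0.425 0.047 0.07 ] F [-0.7  0.6 -0.8] w 0.0358
[-0.22500929  0.01998997]
-0.205 False t 76.2 pos [0.445 0.045 0.07 ] F [-0.  -0.  -0.3] w 0.0357
[-0.20516135  0.01996341]
-0.187 False t 76.9 pos [0.463 0.044 0.07 ] F [-0.2  0.  -0.2] w 0.0357
[-0.18713212  0.01996998]
```

Run:
```python
from h import *
arm.command_gripper(.06);arm.sleep(.2)
s=arm.read_state()["position"];p=s[:2]
arm.move_l([*p,.17],v=.2)
q=D(-.238,.020)
arm.command_gripper(0)
arm.move_l([*q,.17],v=.2)
h=arm.move_l([*q,.078],v=.12,f_stop=6);st(f"behind {h}")
h=arm.move_l([*D(-.205,.020),.078],v=.04,f_stop=17);s=st(f"a {h}");print(loc(s["position"]))
if not h:
    h=arm.move_l([*D(-.165,.020),.078],v=.012,f_stop=17);s=st(f"push {h}");print(loc(s["position"]))
arm.sleep(.3);st("hold")
```

```text
behind False t 80.6 pos [0.413 0.048 0.078] F [ 0.3 -0.2 -1.2] w 0.0005
a False t 81.5 pos [0.445 0.045 0.078] F [-0.5  0.3 -0.3] w 0.0005
[-0.20511696  0.0199606 ]
push True t 83.1 pos [0.456 0.044 0.077] F [ 0.5  0.  -0. ] w 0.0001
[-0.19382331  0.01982544]
hold t 83.4 pos [0.456 0.044 0.076] F [-0.3  0.   0.4] w 0.0005
```

Run:
```python
from h import *
arm.move_l([*D(-.200,.020),.078],v=.03)
h=arm.move_l([*D(-.175,.020),.078],v=.012,f_stop=20);s=st(f"push {h}");print(loc(s["position"]))
arm.move_l([*D(-.235,.020),.078],v=.1);arm.move_l([*D(-.235,.020),.25],v=.2)
arm.reach([.45,-.30,.30],ori(T+np.pi/2))
a,b=both();save(a,"top8");save(b,"scene8")
for q in (a,b):
    w,_=pts(q);l=np.c_[(w[:,:2]-O)@np.stack([X,Y],1),w[:,2]]
    k=l[(l[:,2]>.027)&(l[:,2]<.042)&(l[:,0]<-.12)&(l[:,0]>-.24)&(abs(l[:,1]-.02)<.05)]
    print("block",len(k),k[:,:2].min(0),k[:,:2].max(0),cv2.minAreaRect(k[:,:2].astype(np.float32)))
    k=l[(l[:,2]>.068)&(l[:,2]<.082)&(abs(l[:,1]-.05)<.085)&(l[:,0]<-.07)&(l[:,0]>-.13)]
    print("gate top",np.polyfit(k[:,1],k[:,0],1))
im=a["frame"][110:270,260:420,::-1];im2=b["frame"][150:310,200:420,::-1]
cv2.imwrite("pics/c8.png",cv2.hconcat([cv2.resize(im,(400,400)),cv2.resize(im2,(400,400))]))
```

```text
push True t 84.8 pos [0.457 0.044 0.077] F [-0.   0.6  0.6] w 0.0005
[-0.19313688  0.01985385]
block 190 [-0.18450568  0.00179346] [-0.13964299  0.03747508] ((-0.1624814122915268, 0.01956438459455967), (0.035479359328746796, 0.044758398085832596), 88.2845230102539)
gate top [ 0.0019137  -0.09745429]
block 170 [-0.18339764  0.00096525] [-0.14197086  0.03884231] ((-0.1627855896949768, 0.019979331642389297), (0.03785279393196106, 0.041311874985694885), 89.28619384765625)
gate top [ 0.00010329 -0.09431572]
```

View pics/c8.png

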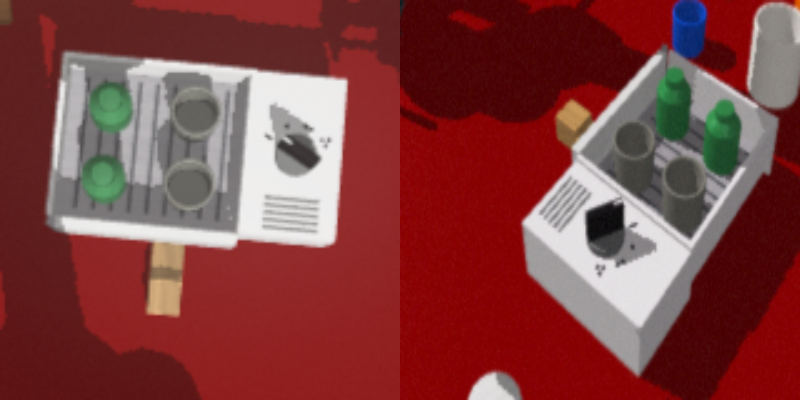

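The wedge sits square under the shut gate: block back at local x -0.184, so the tip is about 49 mm past the gate face. A 20 N re-push moved it only 0.7 mm. Now the dial, from off to two dots, 1.40 rad clockwise.

Run:
```python
from h import *
c=D(0,-.106);print(c)
z=.102+G
ch=None
for b in (1.05+T-np.pi/2,1.05+T+np.pi/2):
    q=arm.inverse_kinematics([*c,z],ori(b));q2=arm.inverse_kinematics([*c,z],ori(b-1.45))
    print(b,None if q is None else q[5],None if q2 is None else q2[5])
    if q is not None and q2 is not None and abs(q[5]-q2[5])<2:
        m=max(abs(q[5]),abs(q2[5]))
        if ch is None or m<ch[0]: ch=(m,b)
b=ch[1]
arm.command_gripper(.05)
arm.reach([*c,.28],ori(b));arm.move_l([*c,z+.04],v=.2);h=arm.move_l([*c,z],v=.06,f_stop=6);st(f"down {h}")
if not h:
    arm.command_gripper(0,20);st("grip")
    for d in np.linspace(.2,1.4,7):
        arm.reach([*c,z],ori(b-d))
    s=arm.read_state();st("turned");print(s["wrist_torque"].round(2))
    arm.command_gripper(.05);arm.move_l([*c,.28],v=.2)
    arm.reach([.45,-.30,.30],ori(T+np.pi/2))
    a,bb=both();save(a,"top9");save(bb,"scene9")
    for p in(a,bb):
        w,_=pts(p);k=w[(w[:,2]>.095)&(w[:,2]<.115)&(np.hypot(*(w[:,:2]-c).T)<.04)]
        f=cv2.fitLine(k[:,:2].astype(np.float32),cv2.DIST_HUBER,0,.01,.01).ravel();an=np.arctan2(f[1],f[0])
        print("dial value",[(1.05-(an-T)+i*np.pi).round(3) for i in(-1,0,1)])
        l=np.c_[(w[:,:2]-O)@np.stack([X,Y],1),w[:,2]]
        k=l[(l[:,2]>.027)&(l[:,2]<.042)&(l[:,0]<-.12)&(l[:,0]>-.24)&(abs(l[:,1]-.02)<.05)]
        print("block",k[:,:2].min(0),k[:,:2].max(0))
    im=a["frame"][110:270,260:420,::-1];im2=bb["frame"][150:350,200:420,::-1]
    cv2.imwrite("pics/c9.png",cv2.hconcat([cv2.resize(im,(400,400)),cv2.resize(im2,(400,400))]))
```

```text
[ 0.63974038 -0.09617771]
-0.5987963267948965 0.41107617359778104 1.8610761735977803
2.5427963267948965 None -1.2805164799920121
down False t 94.2 pos [ 0.64  -0.096  0.147] F [ 0.1 -0.  -0.1] w 0.0498
grip t 94.8 pos [ 0.641 -0.097  0.147] F [ 4.  -2.2 -2.5] w 0.0119
turned t 97.0 pos [ 0.641 -0.097  0.147] F [ 4.6 -4.9 -2.7] w 0.0119
[-0.64 -0.75  0.  ]
dial value [np.float32(-1.741), np.float32(1.401), np.float32(4.542)]
block [-0.18450721  0.0018995 ] [-0.13724976  0.03748167]
dial value [np.float32(-1.805), np.float32(1.337), np.float32(4.479)]
block [-0.18410814  0.00153573] [-0.1420514   0.03854542]
```

View pics/c9.png

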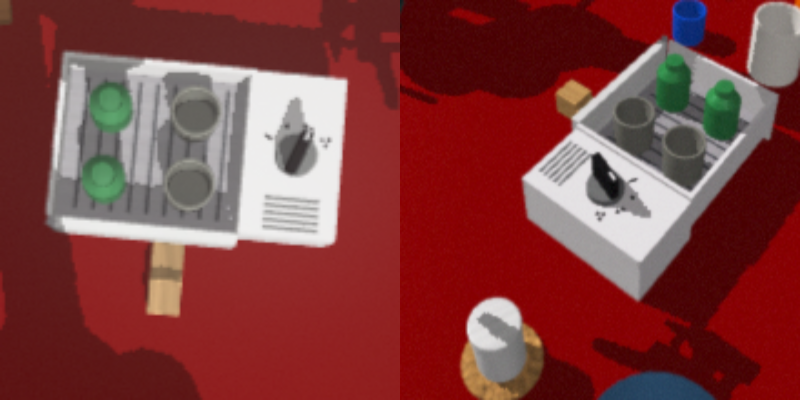

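View pics/top9.png

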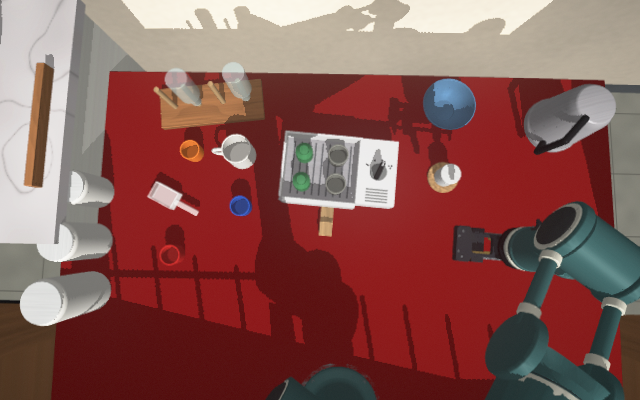

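The picture shows the dial's pointer at the upper right (about 1.37 rad), the gate shut, and the wedge unmoved at (326,222). The tin is on the mat (447,175), and mug and scoop are where they were. Handing in.

Run:
```python
from h import *
arm.sleep(.5);st();print(arm.close_job())
```

```text
t 102.4 pos [ 0.45 -0.3   0.3 ] F [-0.5  0.3 -0.3] w 0.0497
the job is handed in; nothing more can be done
None
```

I finished all the steps and handed the job in at about 102 s; it gives no verdict.

**What I did:**
- The tin is on the cork mat.
- Both grey cups and both green bottles are upright in the bay.
- The gate is shut, with the wedge pushed under it and let go.
- The dial is turned to two dots.

**Last checks:**
- **Tin:** right after placing it was within about 3 mm of the mat's centre. It was still upright in the last pictures.
- **Cups and bottles:** they stood within about 2 mm of the planned spots before I shut the gate. The last pictures show them upright and in place.
- **Gate and wedge:** the gate line is within 0.003 rad of shut, and the wedge tip is about 49 mm past the gate's front face. A second push at 20 N moved the wedge only 0.7 mm, and it did not move while I turned the dial. I could not measure the wedge's force on the gate directly.
- **Dial:** the two cameras read 1.40 and 1.34 rad, so they differ a little, but both are within tolerance of 1.40.
- **Left alone:** the scoop and the mug look unmoved.

**What went wrong or disagreed:**
- The first gripped push on the wedge stopped at once on a force change. I raised it 1.5 mm, slid it forward, and did the final push from behind with closed fingers.
- One early gate-angle estimate (-0.04 rad) was thrown off by stray points, probably from the housing. A cleaner fit corrected it.
- One bay check of the first cup was also off by about 17 mm from stray points. The later check was fine.

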